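# Hook the trimmer onto its spring balancer

### The arm

A 6-joint arm with a two-finger parallel gripper is mounted at the origin on the work surface. World frame = base frame: x ahead of the robot, y to its left, z up, the work surface at z = 0. Lengths are in m, angles in degrees, forces in N, time in s.
With the tool pointing down it reaches from about 0.25 to 0.775 m from the base axis. Payload 4 kg.
Tool frame: the origin (TCP) lies midway between the tips of the shut fingers; the grasp point (between the pads) lies 19 mm behind it; z points along the fingers, y is the direction in which the jaws open and shut (so a half turn about z gives the same grasp; the last joint's range is limited). The gripper opens to 94 mm and grips with 3 to 60 N. Pads are 16 mm wide; open, the fingers measure 119 mm over their backs; the gripper's body (75 mm by 177 mm) begins 78 mm behind the grasp point.
Start: joints at [61.473, 4.996, 78.535, -0, 96.463, -5.907], TCP at [0.212, 0.508, 0.206] pointing down, gripper open.
Joint ranges: [-177.83, 177.83], [-43.37, 116.18], [15.69, 146.23], [-61.86, 241.86], [9.47, 152.12], [-147.06, 147.06]. Speed limits (degrees/s): [159.86, 159.86, 180, 180, 180, 180].

### API

Orientations are given as [roll, pitch, yaw] about the fixed x, y, z axes, in that order (R = Rz(yaw) Ry(pitch) Rx(roll)).
In Python, from bench import r, cams, spotter gives the robot as it stands.
- The arm moves only by the shell command python3 -m creep 'ROWS'. ROWS is JSON, a list of rows, each an object with "gripper": the opening, from -1 (shut) to 1 (fully open), so that 0 is half open; "dp": the shift along the tool's x, y, z in cm, a list of three; "rotation": the turn, a rotation vector about the tool's x, y, z in degrees, a list of three. In form: [{"gripper": gripper, "dp": [dx, dy, dz], "rotation": [rx, ry, rz]}, ...]. A call has exactly 10 rows; each row is the pose to reach, as a shift and turn from the pose measured when the call began, along the tool's axes at that moment; what a row does not reach only later rows make up. A row lasts 1/8 s, in which the tool goes at most 62.5 mm and 10.7 degrees, less where a joint would pass 70% of its speed; a pose out of reach is approached as far as the arm can. A call with a gripper value outside its range is refused whole. The fingers move at their own pace and stop on an object; the grip force is fixed at half the most. Time passes only in rows, so rows that repeat a pose let the fingers close, or fill a call up. It gives the time, the measured TCP pose, the force and the opening at its end, in the units of the state.
- r.observe(): the state, without advancing time (a new reading comes with each control period).
- cams.snapshot(name): name is "scene" or "top" or "wrist"; returns a dict with "color" (480x640x3 uint8, blue, green, red), "z_map" (480x640 float32, m along the optical axis (not along the pixel's ray), 0 where there is no reading), "fov_y" (degrees; the focal length in pixels is half the picture's height over the tangent of half this angle, whatever the lens; pixels are square), "cx", "cy" (the principal point, pixels), "camera_from_world" (4x4, takes a point from world to camera coordinates); the wrist camera has in their place "mount" (4x4, takes a point from camera to tool coordinates, whose origin is the TCP and whose axes are the flange's). Camera axes: x right, y down, z forward; pixel columns grow to the right and rows downward; lengths in m; the calibration is good to about 2 mm. The wrist camera is an equidistant fisheye: a pixel r from the principal point sees the ray r / f radians off the axis. A picture is of the moment at which its call begins: read the wrist's pose just before it.
- r.job_done(): hands the job in, once; it reports no verdict.
Trained networks look in a picture, given as the dict that the camera call returned (one of the last four; its "shot" number tells which), for a name from the list of things; names that differ only in an ending like _2 or _b are one class to them, and where a whole thing is asked for, a point or a joint stands for the part that bears it (a point fixed in the world has none). Each returns a list of dicts, best first, with "score" (0 to 1); they miss things now and then, are a little off and sometimes report something else, mostly with a low value. They report only what shows in the picture. A call takes as long as a camera call.
- spotter.boxes_of(picture, label): "xyz" ([x, y, z] in m, in world coordinates, good to about 4 mm: the middle of the surface that is visible of it).
- spotter.spot_point(picture, label): "xyz" ([x, y, z] in m, in world coordinates, good to about 4 mm: a listed point, or the origin of a listed thing).
The state is a dict: "time": time; "joint_positions": joint angles; "joint_vel": joint speeds; "tau": joint torques, N m; "tool_pos": TCP position; "eef_rot": TCP orientation; "contact_force": force on the tool from outside, world axes, zero at the start; "moment": the same for the moment, N m; "grip_width": finger opening in m.
Only numpy, scipy, OpenCV 4.12 (cv2) and the standard library are available. Lean on these libraries where they do the work, as an engineer would, in place of code of your own. Each camera call takes 0.05 s, during which the arm holds its last target. There are 200 camera calls.

### The job

Put the edge trimmer back on its balancer: pull the retracting hook down by its yellow handle, bring the hook's nose in under the wire loop on top of the trimmer, and ease it up by feel until the hook bears on the loop; only then let go, so that the spring pulls on it, and stand clear. Never let the hook fly up on its spring, be gentle with the loop, do not lift the trimmer off its dock, and leave the other things on the bench where they are.

Things in the scene. Friction and masses are not known exactly. Their poses are not given: they have to be found in the camera images.
- balancer: the spring balancer's fixed round steel column, 28 mm thick, 450 mm tall, on a 110 mm round foot; a 68 mm blue head turns on its top. Origin at the centre of the foot's underside on the bench, so its x, y are the axis the arm swings about. Its own -x axis is where the arm points at swing 0. The column may stand turned by up to 0.2 rad either way.
- swing (a joint): swing of the balancer's arm about the column, rad, -0.9 to 0.9; stays where it is left (friction about 0.03 N m). At swing s the arm points along the column's -x axis turned clockwise (seen from above) by s; growing values carry its end towards the column's own +y, the way the hook's nose points. It starts on either side of the trimmer or over it.
- hook (a joint): how far the hook is pulled down, m: 0 parked at the top, 0.12 at the lower stop. A spring pulls it up all the time with about 7.5 N at 0 and 9.5 N at 0.1; let go, it flies up at once. The carriage's arm, a 16 mm aluminium bar, lies 38 mm below hook_grip.
- hook_grip (a point): middle of the upright round yellow handle on the arm's end, 210 mm from the column axis: 28 mm diameter, 48 mm long, between a 42 mm collar (its top 24 mm below this point; fingertips can press on it) and a 34 mm rim above. 343 mm above the bench when parked. Grip from above; it moves down and up and round the column. z up, -x out along the arm, +y the nose's way.
- hook_throat (a point): bottom of the hook's throat, where the loop comes to lie, 116 mm straight below hook_grip. 8 mm steel bar bent to a J: shank 14 mm to the -y side, nose 18 mm to the +y side with its top 18 mm above this point; the bend's underside is 8 mm below this point. Throat about 23 mm wide. Axes as hook_grip's. Near its parked height the hook passes over the loop.
- trimmer_top (a point): centre of the flat top (68 mm orange ring) of the edge trimmer, 120 mm above the bench in its dock, z up. Over it stands a 7 mm steel wire loop: two legs 54 mm apart along this point's x axis, joined by a level bar straight over this point; the hook passes through along y. The bar's underside is 38 to 68 mm above this point, different each time, not measured: feel or see it.
- trimmer: the edge trimmer (small upright router, about 1.6 kg, 108 mm tall, 90 mm square base) with its loop; origin at the centre of its base's underside, z up, x within 0.35 rad of hook_grip's x when the hook is under the loop. Loose, but heavier than the spring's pull, so it stays down when hooked. The loop itself does not give under the pull.
- dock: fixed plywood dock 140 x 280 x 12 mm, origin under its centre, z up; wooden rails 10 mm high keep the trimmer's base in place with 1.5 mm play.
- spanner: bystander: small steel spanner 110 mm long lying on the dock's left end
- bit_cup: bystander: aluminium cup 44 mm wide, 45 mm tall on the dock's right end
- bowl_blank: bystander: turned wooden bowl 150 mm wide, 50 mm tall
- carved_block: bystander: light wood block 190 x 70 x 55 mm, carved on top
- mallet: bystander: hammer 260 mm long
- chisel: bystander: hand tool with a wooden handle, 200 mm long
- glue: bystander: yellow glue bottle 60 mm wide, 160 mm tall
- sand_block: bystander: cork and red sanding block 110 x 60 x 28 mm

How it is judged (in metres and radians):
On the way, in this order (a step that is already met when the one before it is completed fails the run):
1. the hook has been pulled down at least 45 mm (value of joint hook above 0.045 m), for 0.1 s.
2. still held by the fingers, the hook is under the loop's bar and bears on it (contact force between hook and trimmer above 1.5 N and contact force between the fingers and hook above 2 N and x of hook_throat in the frame of trimmer_top between -0.024 and 0.024 m and y of hook_throat in the frame of trimmer_top between -0.018 and 0.018 m and z of hook_throat in the frame of trimmer_top between 0.032 and 0.082 m and value of joint hook below 0.075 m), for 0.1 s.
At the end, for the whole second after the job is handed in: The loop's bar lies in the hook's throat (throat within 24 mm along, 18 mm across the loop's middle, 32-82 mm above the trimmer's top), the hook pulls on it with over 4 N, the trimmer stands in its dock (raised under 2 mm, tilted under 0.06 rad), hook and trimmer slower than 20 mm/s (contact force between hook and trimmer above 4 N and x of hook_throat in the frame of trimmer_top between -0.024 and 0.024 m and y of hook_throat in the frame of trimmer_top between -0.018 and 0.018 m and z of hook_throat in the frame of trimmer_top between 0.032 and 0.082 m and z of trimmer_top in the frame of dock below 0.122 m and angle between trimmer_top's own z axis and vertical below 0.06 rad and linear speed of each of hook, trimmer below 0.02 m/s); the robot touches nothing.
It fails at once if the hook flies up on its spring (faster than 0.25 m/s) (velocity of joint hook below -0.25 m/s).
It fails at once if more than 24 N between the hook and the trimmer or its loop (contact force between hook and trimmer above 24 N).
It fails at once if the trimmer is lifted more than 2.5 mm or tipped more than 0.15 rad in its dock (z of trimmer_top in the frame of dock above 0.1225 m or angle between trimmer_top's own z axis and vertical above 0.15 rad).
It fails at once if a bystander is moved more than 20 mm (distance of any of spanner, bit_cup, bowl_blank, carved_block, mallet, chisel, glue, sand_block from where it was at the start of the episode above 0.02 m).
It also fails if it takes over 58 s, if anything falls off the work surface, if the arm or the gripper's body presses on something with over 40 N, if the wrist force passes 120 N, or if a joint passes its speed limit or range.

## Working session

There is one attempt and no reset: what is moved stays moved. The work goes in short steps, Python scripts to look and compute and a shell command to move; the robot and the scene stay as the last step left them, time stands still between calls to the robot, and variables do not carry over. Pictures are saved under pics/ and viewed, about 8 in all and at most 12, crops included, and the job is handed in when it is done.

```bash
ls; mkdir -p pics
cat > h.py <<'E'
import numpy as np,cv2
from bench import r,cams,spotter
from scipy.spatial.transform import Rotation as R
def st():
    s=r.observe(); print('t',s['time'],'p',np.round(s['tool_pos'],4),'rpy',np.round(s['eef_rot'],2),'F',np.round(s['contact_force'],2),'w',round(s['grip_width'],4)); return s
def cloud(p):
    f=240/np.tan(np.radians(p['fov_y'])/2); v,u=np.mgrid[:480,:640]; z=p['z_map']
    P=np.stack([(u-p['cx'])/f*z,(v-p['cy'])/f*z,z,np.ones_like(z)],-1)@np.linalg.inv(p['camera_from_world']).T
    P=P[...,:3].copy(); P[z==0]=np.nan; return P
def totool(d):  # world vector -> tool cm
    s=r.observe(); return R.from_euler('xyz',s['eef_rot'],degrees=True).inv().apply(d)*100
E
python3 - <<'E'
from h import *
st()
ims=[]
for c in ['scene','top']:
    p=cams.snapshot(c); ims.append(p['color']); cv2.imwrite(f'pics/{c}0.png',p['color'])
    for l in ['balancer','hook_grip','hook_throat','trimmer_top','trimmer','dock']:
        print(c,l,[(np.round(d['xyz'],3),round(d['score'],2)) for d in spotter.spot_point(p,l)[:2]])
    for l in ['glue','mallet','bowl_blank','carved_block','bit_cup','chisel','sand_block','spanner']:
        print(c,l,[(np.round(d['xyz'],3),round(d['score'],2)) for d in spotter.boxes_of(p,l)[:1]])
st()
E
```

```text
pics
t 0.0 p [0.2113 0.5072 0.2043] rpy [-1.7987e+02 -1.0000e-02  1.5738e+02] F [-0.48 -0.09  0.06] w 0.0941
scene balancer [(array([ 0.754, -0.044,  0.004]), 0.71)]
scene hook_grip [(array([ 0.551, -0.109,  0.349]), 0.73)]
scene hook_throat []
scene trimmer_top [(array([ 0.541, -0.008,  0.119]), 0.65)]
scene trimmer [(array([ 0.546, -0.003,  0.01 ]), 0.81)]
scene dock [(array([ 0.543, -0.002,  0.002]), 0.65)]
scene glue [(array([ 0.711, -0.27 ,  0.089]), 0.76)]
scene mallet [(array([0.595, 0.522, 0.024]), 0.81)]
scene bowl_blank [(array([0.415, 0.384, 0.048]), 0.8)]
scene carved_block [(array([ 0.404, -0.382,  0.058]), 0.93)]
scene bit_cup [(array([ 0.545, -0.101,  0.04 ]), 0.66)]
scene chisel [(array([ 0.634, -0.408,  0.021]), 0.61)]
scene sand_block [(array([0.74 , 0.326, 0.026]), 0.75)]
scene spanner [(array([0.561, 0.095, 0.019]), 0.65)]
top balancer [(array([ 0.75 , -0.048,  0.001]), 0.69)]
top hook_grip [(array([ 0.548, -0.111,  0.345]), 0.85), (array([ 0.556, -0.106,  0.226]), 0.17)]
top hook_throat [(array([ 0.555, -0.107,  0.226]), 0.77), (array([ 0.697, -0.283,  0.003]), 0.67)]
top trimmer_top []
top trimmer [(array([ 0.546, -0.004,  0.012]), 0.78)]
top dock []
top glue [(array([ 0.681, -0.274,  0.109]), 0.72)]
top mallet [(array([0.588, 0.518, 0.026]), 0.95)]
top bowl_blank [(array([0.399, 0.381, 0.048]), 0.78)]
top carved_block [(array([ 0.371, -0.388,  0.058]), 0.95)]
top bit_cup [(array([ 0.549, -0.11 ,  0.032]), 0.53)]
top chisel []
top sand_block [(array([0.72 , 0.322, 0.025]), 0.85)]
top spanner [(array([0.552, 0.091, 0.017]), 0.67)]
t 1.5 p [0.2116 0.5077 0.2055] rpy [180.     0.   157.38] F [ 0.19 -1.   -0.89] w 0.0942
```

View pics/scene0.png

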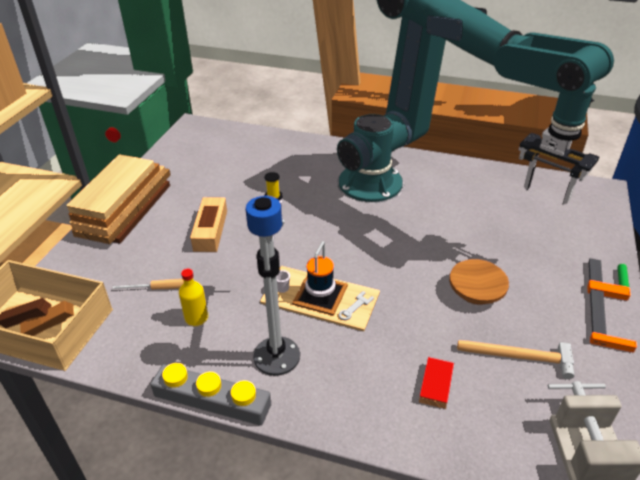

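View pics/top0.png

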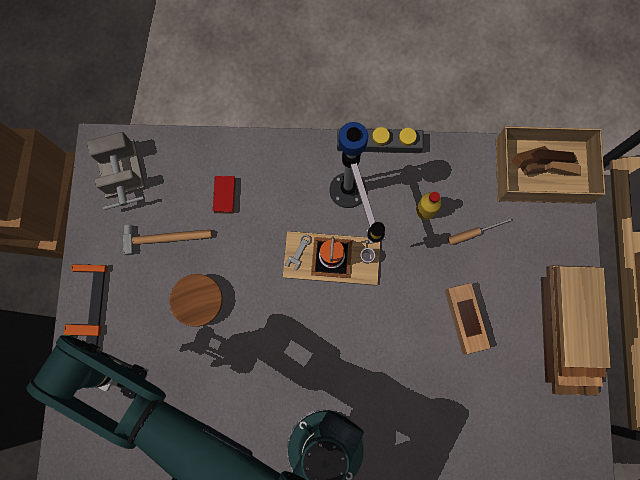

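The scene view shows the column foot at px (275,355). The trimmer is docked at (320,280), with the cup and spanner beside it. The top view shows the arm from the column at (350,190) to the handle at (376,232). The handle is on the -y side of the trimmer loop at (332,250), so the nose points toward the loop. I'll rise and travel over the handle.

```bash
python3 -m creep '[{"gripper":1,"dp":[0,0,-5],"rotation":[0,0,0]},{"gripper":1,"dp":[0,0,-10],"rotation":[0,0,0]},{"gripper":1,"dp":[-1,-1,-15],"rotation":[0,0,-3]},{"gripper":1,"dp":[-4,-3,-19],"rotation":[0,0,-6]},{"gripper":1,"dp":[-8,-6.4,-21.5],"rotation":[0,0,-9]},{"gripper":1,"dp":[-12,-9.6,-21.5],"rotation":[0,0,-12]},{"gripper":1,"dp":[-16,-12.8,-21.5],"rotation":[0,0,-15]},{"gripper":1,"dp":[-20,-16,-21.5],"rotation":[0,0,-18]},{"gripper":1,"dp":[-24,-19.2,-21.5],"rotation":[0,0,-20]},{"gripper":1,"dp":[-27,-21.7,-21.5],"rotation":[0,0,-22]}]'
python3 - <<'E'
from h import *
s=st(); print(totool(np.array([0.549,-0.11,0.42])-s['tool_pos']), s['joint_positions'])
E
```

```text
time: 2.75
tool_pos: [0.3779, 0.2018, 0.4206]
eef_rot: [180.0, 0.0, 179.4]
contact_force: [-0.1, 0.2, -0.5]
grip_width: 0.0939
t 2.75 p [0.3779 0.2018 0.4206] rpy [1.7999e+02 4.0000e-02 1.7938e+02] F [-0.13  0.18 -0.52] w 0.0939
[-17.44471495 -30.98863718   0.0702304 ] [ 2.05076847e+01 -7.05500051e+00  6.58189160e+01 -4.76928917e-03
  1.21196893e+02 -6.88726732e+01]
```

```bash
python3 -m creep '[{"gripper":1,"dp":[-2,-3.5,-0.5],"rotation":[0,0,-2]},{"gripper":1,"dp":[-4,-7.2,-1],"rotation":[0,0,-4]},{"gripper":1,"dp":[-6.2,-11,-1],"rotation":[0,0,-6]},{"gripper":1,"dp":[-8.4,-15,-1],"rotation":[0,0,-8]},{"gripper":1,"dp":[-10.6,-19,-1],"rotation":[0,0,-11]},{"gripper":1,"dp":[-13,-23,-1],"rotation":[0,0,-13]},{"gripper":1,"dp":[-15,-26.6,-1],"rotation":[0,0,-15]},{"gripper":1,"dp":[-16.5,-29.2,-1],"rotation":[0,0,-17]},{"gripper":1,"dp":[-17.4,-31,-1],"rotation":[0,0,-18]},{"gripper":1,"dp":[-17.4,-31,-1],"rotation":[0,0,-18]}]'
python3 - <<'E'
from h import *
s=st()
p=cams.snapshot('wrist'); cv2.imwrite('pics/w1.png',p['color']); print(p['fov_y'],np.round(p['mount'],3))
for l in ['hook_grip','hook_throat','trimmer_top','trimmer','balancer']:
    print(l,[(np.round(d['xyz'],3),round(d['score'],2)) for d in spotter.spot_point(p,l)[:2]])
E
```

```text
time: 4.0
tool_pos: [0.549, -0.1112, 0.4296]
eef_rot: [179.9, -0.1, -162.7]
contact_force: [-0.1, 0.8, -0.2]
grip_width: 0.0935
t 4.0 p [ 0.549  -0.1112  0.4296] rpy [ 1.7994e+02 -5.0000e-02 -1.6275e+02] F [-0.09  0.83 -0.2 ] w 0.0935
65.70646984690485 [[ 0.    -0.97  -0.242  0.071]
 [ 1.     0.001 -0.001 -0.   ]
 [ 0.001 -0.242  0.97  -0.178]
 [ 0.     0.     0.     1.   ]]
hook_grip [(array([ 0.547, -0.11 ,  0.343]), 0.94)]
hook_throat []
trimmer_top [(array([ 0.543, -0.004,  0.12 ]), 0.71)]
trimmer [(array([ 0.54 , -0.002,  0.011]), 0.7)]
balancer [(array([ 0.551, -0.11 ,  0.343]), 0.72), (array([ 0.752, -0.047,  0.003]), 0.71)]
```

View pics/w1.png

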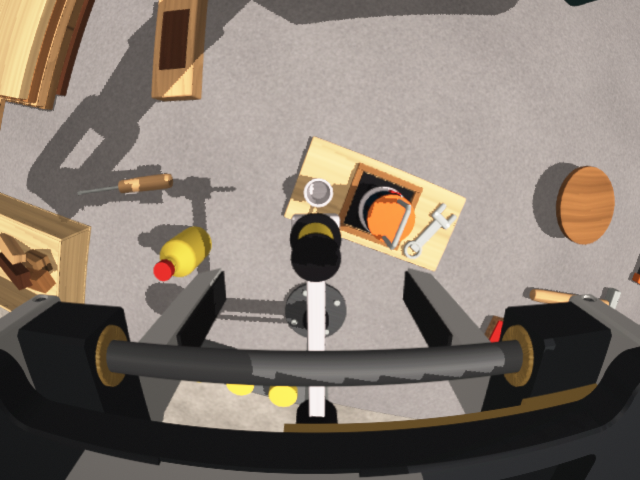

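The wrist view shows the handle at (317,247), centred between the open fingers. The wire loop is at about (395–412, 205–245). I'll measure the loop from depth.

```bash
cat >> h.py <<'E'
def wcloud(p,s):
    f=240/np.tan(np.radians(p['fov_y'])/2); v,u=np.mgrid[:480,:640]; z=p['z_map'].astype(float)
    dx,dy=u-p['cx'],v-p['cy']; rr=np.hypot(dx,dy)+1e-9; t=np.tan(rr/f)
    P=np.stack([dx/rr*t*z,dy/rr*t*z,z],-1)
    M=p['mount']; P=P@M[:3,:3].T+M[:3,3]
    P=R.from_euler('xyz',s['eef_rot'],degrees=True).apply(P.reshape(-1,3)).reshape(480,640,3)+s['tool_pos']
    P[z==0]=np.nan; return P
E
python3 - <<'E'
from h import *
s=st(); p=cams.snapshot('wrist'); P=wcloud(p,s)
x,y,z=P[...,0],P[...,1],P[...,2]
m=(np.hypot(x-.543,y+.004)<.05)&(z>.127)
Q=P[m]; print(len(Q),'z pct',np.round(np.percentile(Q[:,2],[0,10,30,50,70,90,100]),3))
B=Q[Q[:,2]>np.percentile(Q[:,2],97)-.012]; B=B[B[:,2]<.22]
print(len(B),B.mean(0),B.min(0),B.max(0)); e=np.linalg.svd((B-B.mean(0))[:,:2],full_matrices=False); print(e[1],e[2][0])
T=P[(np.hypot(x-.543,y+.004)<.06)&(abs(z-.12)<.004)]; print('top',T.mean(0),len(T),(T.min(0)+T.max(0))/2)
H=P[(np.hypot(x-.548,y+.11)<.03)&(z>.33)]; print('handle',H.max(0),H.min(0),len(H)); H=H[H[:,2]>H[:,2].max()-.006];print((H.min(0)+H.max(0))/2)
E
```

```text
t 4.3 p [ 0.5482 -0.1092  0.4314] rpy [-1.7997e+02  1.0000e-01 -1.6256e+02] F [ 0.11 -0.01 -0.31] w 0.0941
1544 z pct [0.127 0.174 0.551 0.57  0.57  0.571 0.572]<stdin>:7: RuntimeWarning: Mean of empty slice.
  ret = um.true_divide(
Traceback (most recent call last):
ValueError: zero-size array to reduction operation minimum which has no identity
```

Run:
```python
from h import *
s=st(); p=cams.snapshot('wrist'); P=wcloud(p,s)
x,y,z=P[...,0],P[...,1],P[...,2]
Q=P[(np.hypot(x-.543,y+.004)<.05)&(z>.127)&(z<.215)]
print(len(Q),'z pct',np.round(np.percentile(Q[:,2],[0,10,30,50,70,90,100]),3))
B=Q[Q[:,2]>np.percentile(Q[:,2],97)-.007]
print(len(B),B.mean(0),B.min(0),B.max(0)); e=np.linalg.svd((B-B.mean(0))[:,:2],full_matrices=False); print(e[1],e[2][0])
T=P[(np.hypot(x-.543,y+.004)<.06)&(abs(z-.12)<.004)]; print('top',T.mean(0),len(T),(T.min(0)+T.max(0))/2)
H=P[(np.hypot(x-.548,y+.11)<.03)&(z>.33)&(z<.42)]; print('handle',H.max(0),len(H)); H=H[H[:,2]>H[:,2].max()-.006];print((H.min(0)+H.max(0))/2)
print('to grip',totool(np.array([.548,-.11,.321])-s['tool_pos']))
```

```text
t 4.35 p [ 0.5482 -0.1093  0.4313] rpy [-1.7997e+02  9.0000e-02 -1.6257e+02] F [-0.34 -0.71  0.13] w 0.0942
380 z pct [0.128 0.145 0.171 0.175 0.177 0.178 0.179]
261 [ 0.5384786  -0.00468142  0.17621433] [ 0.5108076  -0.0085551   0.17167603] [0.56813207 0.0007445  0.17934953]
[0.25461521 0.03223156] [ 0.9983048  -0.05820253]
top [ 0.53953499 -0.00782927  0.11861478] 1483 [ 0.53992304 -0.00424861  0.11877905]
handle [ 0.56729934 -0.09279972  0.37173757] 2137
[ 0.55029079 -0.10978857  0.36878237]
to grip [ 0.05790682 -0.05247579 11.03416506]
```

Loop bar top is at z≈0.178, so the underside is ≈0.171. Its centre is about (0.540, -0.004), and the loop's yaw is about -3°. Next: descend around the handle and close.

```bash
python3 -m creep '[{"gripper":1,"dp":[0,0,2.5],"rotation":[0,0,0]},{"gripper":1,"dp":[0,0,5],"rotation":[0,0,0]},{"gripper":1,"dp":[0,0,7.5],"rotation":[0,0,0]},{"gripper":1,"dp":[0,0,9.5],"rotation":[0,0,0]},{"gripper":1,"dp":[0,0,10.5],"rotation":[0,0,0]},{"gripper":1,"dp":[0,0,10.9],"rotation":[0,0,0]},{"gripper":1,"dp":[0,0,10.9],"rotation":[0,0,0]},{"gripper":-1,"dp":[0,0,10.9],"rotation":[0,0,0]},{"gripper":-1,"dp":[0,0,10.9],"rotation":[0,0,0]},{"gripper":-1,"dp":[0,0,10.9],"rotation":[0,0,0]}]'
python3 -m creep '[{"gripper":-1,"dp":[0,0,0],"rotation":[0,0,0]},{"gripper":-1,"dp":[0,0,0],"rotation":[0,0,0]},{"gripper":-1,"dp":[0,0,0],"rotation":[0,0,0]},{"gripper":-1,"dp":[0,0,0],"rotation":[0,0,0]},{"gripper":-1,"dp":[0,0,0],"rotation":[0,0,0]},{"gripper":-1,"dp":[0,0,0.3],"rotation":[0,0,0]},{"gripper":-1,"dp":[0,0,0.6],"rotation":[0,0,0]},{"gripper":-1,"dp":[0,0,1],"rotation":[0,0,0]},{"gripper":-1,"dp":[0,0,1.4],"rotation":[0,0,0]},{"gripper":-1,"dp":[0,0,1.4],"rotation":[0,0,0]}]'
```

```text
time: 5.65
tool_pos: [0.5486, -0.1095, 0.3226]
eef_rot: [-180.0, 0.1, -162.6]
contact_force: [-0.1, 0.5, 0.5]
grip_width: 0.0675
time: 6.9
tool_pos: [0.5488, -0.1097, 0.3114]
eef_rot: [-179.8, 0.3, -162.6]
contact_force: [-1.3, -0.5, 7.4]
grip_width: 0.0322
```

```bash
python3 -m creep '[{"gripper":-1,"dp":[0,0,0.6],"rotation":[0,0,0]},{"gripper":-1,"dp":[0,0,1.4],"rotation":[0,0,0]},{"gripper":-1,"dp":[0,0,2.3],"rotation":[0,0,0]},{"gripper":-1,"dp":[0,0,3.2],"rotation":[0,0,0]},{"gripper":-1,"dp":[0,0,4.1],"rotation":[0,0,0]},{"gripper":-1,"dp":[0,0,5],"rotation":[0,0,0]},{"gripper":-1,"dp":[0,0,5.9],"rotation":[0,0,0]},{"gripper":-1,"dp":[0,0,6.7],"rotation":[0,0,0]},{"gripper":-1,"dp":[0,0,7.2],"rotation":[0,0,0]},{"gripper":-1,"dp":[0,0,7.3],"rotation":[0,0,0]}]'
python3 - <<'E'
from h import *
s=st(); p=cams.snapshot('scene'); cv2.imwrite('pics/s2.png',cv2.resize(p['color'][170:330,200:400],None,fx=4,fy=4)[:600])
for l in ['hook_grip','hook_throat','trimmer_top']:
    print(l,[(np.round(d['xyz'],3),round(d['score'],2)) for d in spotter.spot_point(p,l)[:2]])
E
```

```text
time: 8.15
tool_pos: [0.5491, -0.1103, 0.2414]
eef_rot: [-179.6, 0.4, -162.6]
contact_force: [-3.3, -1.7, 9.5]
grip_width: 0.0322
t 8.15 p [ 0.5491 -0.1103  0.2414] rpy [-179.65    0.45 -162.59] F [-3.27 -1.74  9.51] w 0.0322
hook_grip [(array([0.409, 0.384, 0.   ]), 0.5)]
hook_throat [(array([ 0.552, -0.109,  0.15 ]), 0.79)]
trimmer_top [(array([ 0.541, -0.005,  0.122]), 0.94), (array([ 0.544, -0.004,  0.012]), 0.42)]
```

View pics/s2.png

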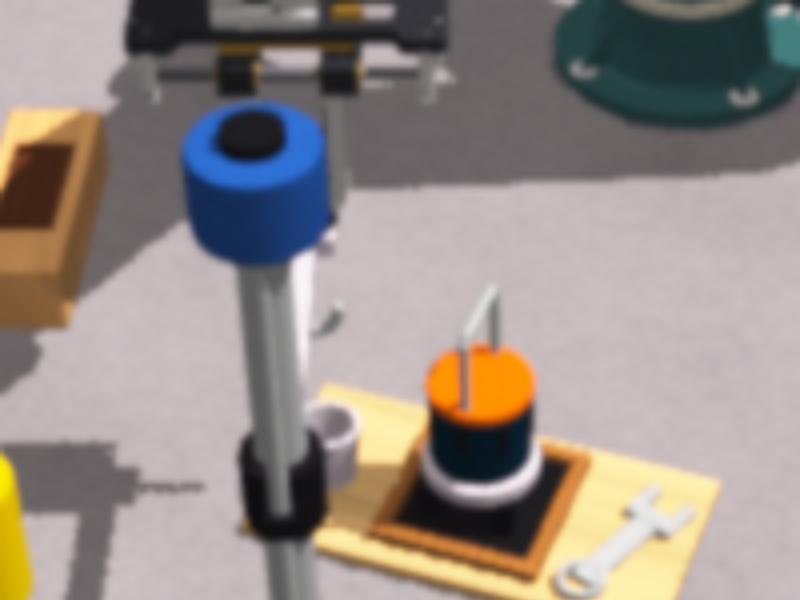

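The crop shows the hook at (325,320), drawn down beside the cup and clear of the trimmer loop at (480,310). The throat reads 0.150, so I'll go about 9 mm lower. Next I'll compute the arc.

```bash
cat > arc.py <<'E'
from h import *
import sys
C=np.array([.752,-.046]); s=st(); q=s['tool_pos'][:2]-C
for a in map(float,sys.argv[1:]):
    t=np.radians(-a); m=np.array([[np.cos(t),-np.sin(t)],[np.sin(t),np.cos(t)]])@q
    print(a,np.round(totool(np.r_[m-q,0]),2),np.round(C+m,4))
E
python3 arc.py 0 3 6 9 12 15 18 21 24 27 28.8
```

```text
t 8.35 p [ 0.5492 -0.1103  0.2418] rpy [-179.63    0.46 -162.6 ] F [-4.95  0.13  8.08] w 0.0326
0.0 [0. 0. 0.] [ 0.5492 -0.1103]
3.0 [-0.03  1.11 -0.01] [ 0.5461 -0.0996]
6.0 [-0.11  2.22 -0.01] [ 0.5435 -0.0888]
9.0 [-0.25  3.33 -0.02] [ 0.5416 -0.0778]
12.0 [-0.45  4.43 -0.02] [ 0.5402 -0.0667]
15.0 [-0.71  5.51 -0.03] [ 0.5394 -0.0556]
18.0 [-1.02  6.58 -0.03] [ 0.5392 -0.0445]
21.0 [-1.39  7.63 -0.04] [ 0.5396 -0.0333]
24.0 [-1.81  8.66 -0.04] [ 0.5405 -0.0222]
27.0 [-2.29  9.67 -0.04] [ 0.5421 -0.0112]
28.8 [-2.6  10.26 -0.04] [ 0.5433 -0.0046]
```

```bash
python3 -m creep '[{"gripper":-1,"dp":[0,0,0.5],"rotation":[0,0,0]},{"gripper":-1,"dp":[0,0,1.1],"rotation":[0,0,0]},{"gripper":-1,"dp":[0,0.55,1.1],"rotation":[0,0,1.5]},{"gripper":-1,"dp":[0,1.1,1.1],"rotation":[0,0,3]},{"gripper":-1,"dp":[-0.1,2.2,1.1],"rotation":[0,0,6]},{"gripper":-1,"dp":[-0.25,3.3,1.1],"rotation":[0,0,9]},{"gripper":-1,"dp":[-0.45,4.4,1.1],"rotation":[0,0,12]},{"gripper":-1,"dp":[-0.7,5.5,1.1],"rotation":[0,0,15]},{"gripper":-1,"dp":[-0.9,6.1,1.1],"rotation":[0,0,16.5]},{"gripper":-1,"dp":[-0.9,6.1,1.1],"rotation":[0,0,16.5]}]'
python3 - <<'E'
from h import *
s=st(); p=cams.snapshot('scene'); cv2.imwrite('pics/s3.png',cv2.resize(p['color'][200:320,230:390],None,fx=5,fy=5))
for l in ['hook_grip','hook_throat','trimmer_top']:
    print(l,[(np.round(d['xyz'],3),round(d['score'],2)) for d in spotter.spot_point(p,l)[:2]])
P=cloud(p); x,y,z=np.moveaxis(P,2,0)
Q=P[(abs(x-.54)<.04)&(abs(y+.004)<.02)&(z>.13)&(z<.2)];print('loop',len(Q),Q.min(0),Q.max(0))
E
python3 arc.py 2 4 6 8 10 12
```

```text
time: 9.6
tool_pos: [0.5393, -0.0491, 0.234]
eef_rot: [-179.7, 0.7, -179.1]
contact_force: [-5.6, -0.2, 9.6]
grip_width: 0.0325
t 9.6 p [ 0.5393 -0.0491  0.234 ] rpy [-179.72    0.72 -179.07] F [-5.57 -0.22  9.56] w 0.0325
hook_grip [(array([ 0.542, -0.054,  0.257]), 0.76)]
hook_throat [(array([ 0.543, -0.049,  0.14 ]), 0.56)]
trimmer_top [(array([ 0.541, -0.004,  0.117]), 0.56)]
loop 111 [ 0.51409879 -0.00740033  0.13061858] [0.5741791  0.00245945 0.18375359]
t 9.8 p [ 0.5393 -0.0494  0.2339] rpy [-179.73    0.71 -179.08] F [-4.88  0.75  9.36] w 0.0324
2.0 [-0.01  0.74 -0.  ] [ 0.5393 -0.042 ]
4.0 [-0.05  1.48 -0.01] [ 0.5396 -0.0346]
6.0 [-0.12  2.22 -0.01] [ 0.5401 -0.0272]
8.0 [-0.21  2.96 -0.01] [ 0.5409 -0.0198]
10.0 [-0.32  3.69 -0.01] [ 0.542  -0.0125]
12.0 [-0.46  4.42 -0.02] [ 0.5433 -0.0051]
```

View pics/s3.png

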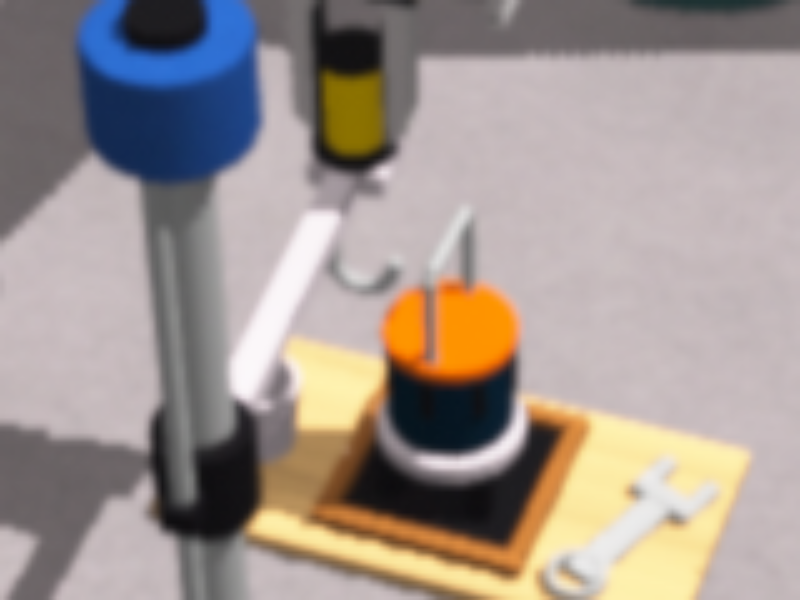

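The hook is seen clearly below the bar, with the nose at (400,262) just short of the loop at (435,265). Swinging it in.

```bash
python3 -m creep '[{"gripper":-1,"dp":[-0.1,0.4,0.3],"rotation":[0,0,1]},{"gripper":-1,"dp":[-0.15,0.8,0.3],"rotation":[0,0,2]},{"gripper":-1,"dp":[-0.2,1.5,0.3],"rotation":[0,0,4]},{"gripper":-1,"dp":[-0.3,2.2,0.3],"rotation":[0,0,6]},{"gripper":-1,"dp":[-0.4,3,0.3],"rotation":[0,0,8]},{"gripper":-1,"dp":[-0.5,3.7,0.3],"rotation":[0,0,10]},{"gripper":-1,"dp":[-0.65,4.2,0.3],"rotation":[0,0,11.5]},{"gripper":-1,"dp":[-0.7,4.5,0.3],"rotation":[0,0,12]},{"gripper":-1,"dp":[-0.7,4.5,0.3],"rotation":[0,0,12]},{"gripper":-1,"dp":[-0.7,4.5,0.3],"rotation":[0,0,12]}]'
python3 - <<'E'
from h import *
s=st(); p=cams.snapshot('scene'); cv2.imwrite('pics/s4.png',cv2.resize(p['color'][200:320,230:390],None,fx=5,fy=5))
for l in ['hook_grip','hook_throat','trimmer_top']:
    print(l,[(np.round(d['xyz'],3),round(d['score'],2)) for d in spotter.spot_point(p,l)[:2]])
E
```

```text
time: 11.05
tool_pos: [0.5435, -0.0037, 0.2335]
eef_rot: [-179.9, 0.6, 168.9]
contact_force: [-10.6, 2.0, 10.9]
grip_width: 0.0326
t 11.05 p [ 0.5435 -0.0037  0.2335] rpy [-179.89    0.62  168.92] F [-10.64   2.03  10.85] w 0.0326
hook_grip [(array([ 0.544, -0.007,  0.255]), 0.95)]
hook_throat [(array([ 0.547, -0.005,  0.136]), 0.58)]
trimmer_top [(array([ 0.541, -0.005,  0.118]), 0.61), (array([ 0.408,  0.386, -0.001]), 0.58)]
```

View pics/s4.png

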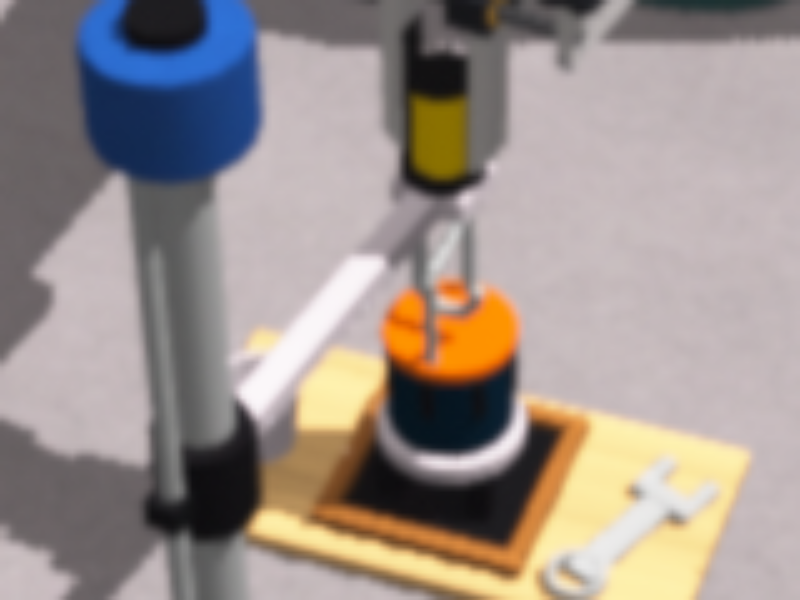

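The hook is through the loop, with the bend visible at (455,305) between the legs. I'll relieve the radial push and rise most of the gap.

```bash
python3 -m creep '[{"gripper":-1,"dp":[0.2,-0.05,0.2],"rotation":[0,0,0]},{"gripper":-1,"dp":[0.4,-0.05,0],"rotation":[0,0,0]},{"gripper":-1,"dp":[0.4,-0.1,-0.3],"rotation":[0,0,0]},{"gripper":-1,"dp":[0.4,-0.1,-0.6],"rotation":[0,0,0]},{"gripper":-1,"dp":[0.4,-0.1,-0.9],"rotation":[0,0,0]},{"gripper":-1,"dp":[0.4,-0.1,-1.2],"rotation":[0,0,0]},{"gripper":-1,"dp":[0.4,-0.1,-1.5],"rotation":[0,0,0]},{"gripper":-1,"dp":[0.4,-0.1,-1.7],"rotation":[0,0,0]},{"gripper":-1,"dp":[0.4,-0.1,-1.8],"rotation":[0,0,0]},{"gripper":-1,"dp":[0.4,-0.1,-1.8],"rotation":[0,0,0]}]'
python3 - <<'E'
from h import *
s=st(); p=cams.snapshot('scene')
for l in ['hook_grip','hook_throat','trimmer_top']:
    print(l,[(np.round(d['xyz'],3),round(d['score'],2)) for d in spotter.spot_point(p,l)[:2]])
E
```

```text
time: 12.5
tool_pos: [0.5437, -0.0048, 0.2565]
eef_rot: [-179.9, 1.5, 168.9]
contact_force: [7.5, -1.6, 9.0]
grip_width: 0.0328
t 12.5 p [ 0.5437 -0.0048  0.2565] rpy [-179.94    1.53  168.89] F [ 7.46 -1.62  8.99] w 0.0328
hook_grip [(array([ 0.547, -0.01 ,  0.275]), 0.74)]
hook_throat [(array([ 0.543, -0.006,  0.164]), 0.84)]
trimmer_top [(array([ 0.541, -0.007,  0.121]), 0.57)]
```

```bash
python3 -m creep '[{"gripper":-1,"dp":[0,0,0.3],"rotation":[0,0,0]},{"gripper":-1,"dp":[0,0,0.2],"rotation":[0,0,0]},{"gripper":-1,"dp":[0,0,0.1],"rotation":[0,0,0]},{"gripper":-1,"dp":[0,0,0.05],"rotation":[0,0,0]},{"gripper":-1,"dp":[0,0,0],"rotation":[0,0,0]},{"gripper":-1,"dp":[0,0,0],"rotation":[0,0,0]},{"gripper":-1,"dp":[0,0,-0.05],"rotation":[0,0,0]},{"gripper":-1,"dp":[0,0,-0.1],"rotation":[0,0,0]},{"gripper":-1,"dp":[0,0,-0.1],"rotation":[0,0,0]},{"gripper":-1,"dp":[0,0,-0.1],"rotation":[0,0,0]}]'
python3 - <<'E'
from h import *
s=st(); print(s['tau'])
E
```

```text
time: 13.95
tool_pos: [0.5441, -0.0049, 0.261]
eef_rot: [-180.0, 1.8, 168.9]
contact_force: [-2.8, 1.4, 9.2]
grip_width: 0.0324
t 13.95 p [ 0.5441 -0.0049  0.261 ] rpy [-179.96    1.82  168.89] F [-2.78  1.45  9.22] w 0.0324
[-7.16881687e-02 -2.69749331e+01 -2.63590282e+01  1.50630972e-02
 -7.45435283e-01 -3.34731792e-02]
```

```bash
python3 -m creep '[{"gripper":-1,"dp":[0,0,0.3],"rotation":[0,0,0]},{"gripper":-1,"dp":[0,0,0.25],"rotation":[0,0,0]},{"gripper":-1,"dp":[0,0,0.2],"rotation":[0,0,0]},{"gripper":-1,"dp":[0,0,0.15],"rotation":[0,0,0]},{"gripper":-1,"dp":[0,0,0.1],"rotation":[0,0,0]},{"gripper":-1,"dp":[0,0,0.05],"rotation":[0,0,0]},{"gripper":-1,"dp":[0,0,0],"rotation":[0,0,0]},{"gripper":-1,"dp":[0,0,-0.05],"rotation":[0,0,0]},{"gripper":-1,"dp":[0,0,-0.05],"rotation":[0,0,0]},{"gripper":-1,"dp":[0,0,-0.05],"rotation":[0,0,0]}]'
python3 - <<'E'
from h import *
st()
E
```

```text
time: 15.2
tool_pos: [0.5443, -0.0048, 0.2651]
eef_rot: [-180.0, 2.1, 168.9]
contact_force: [-3.2, 0.3, 9.3]
grip_width: 0.0326
t 15.2 p [ 0.5443 -0.0048  0.2651] rpy [-179.98    2.09  168.89] F [-3.23  0.33  9.26] w 0.0326
```

```bash
python3 -m creep '[{"gripper":-1,"dp":[0,0,0.3],"rotation":[0,0,0]},{"gripper":-1,"dp":[0,0,0.25],"rotation":[0,0,0]},{"gripper":-1,"dp":[0,0,0.2],"rotation":[0,0,0]},{"gripper":-1,"dp":[0,0,0.15],"rotation":[0,0,0]},{"gripper":-1,"dp":[0,0,0.1],"rotation":[0,0,0]},{"gripper":-1,"dp":[0,0,0.05],"rotation":[0,0,0]},{"gripper":-1,"dp":[0,0,0],"rotation":[0,0,0]},{"gripper":-1,"dp":[0,0,0],"rotation":[0,0,0]},{"gripper":-1,"dp":[0,0,0],"rotation":[0,0,0]},{"gripper":-1,"dp":[0,0,0],"rotation":[0,0,0]}]'
python3 - <<'E'
from h import *
s=st(); p=cams.snapshot('scene'); cv2.imwrite('pics/s5.png',cv2.resize(p['color'][200:320,230:390],None,fx=5,fy=5))
for l in ['hook_grip','hook_throat','trimmer_top']:
    print(l,[(np.round(d['xyz'],3),round(d['score'],2)) for d in spotter.spot_point(p,l)[:2]])
E
```

```text
time: 16.45
tool_pos: [0.5444, -0.0048, 0.267]
eef_rot: [-180.0, 2.2, 168.9]
contact_force: [-1.2, 0.4, 6.6]
grip_width: 0.0324
t 16.45 p [ 0.5444 -0.0048  0.267 ] rpy [-179.99    2.24  168.88] F [-1.21  0.4   6.59] w 0.0324
hook_grip [(array([ 0.546, -0.01 ,  0.29 ]), 0.7)]
hook_throat [(array([ 0.544, -0.003,  0.172]), 0.91)]
trimmer_top [(array([ 0.543, -0.005,  0.12 ]), 0.87)]
```

View pics/s5.png

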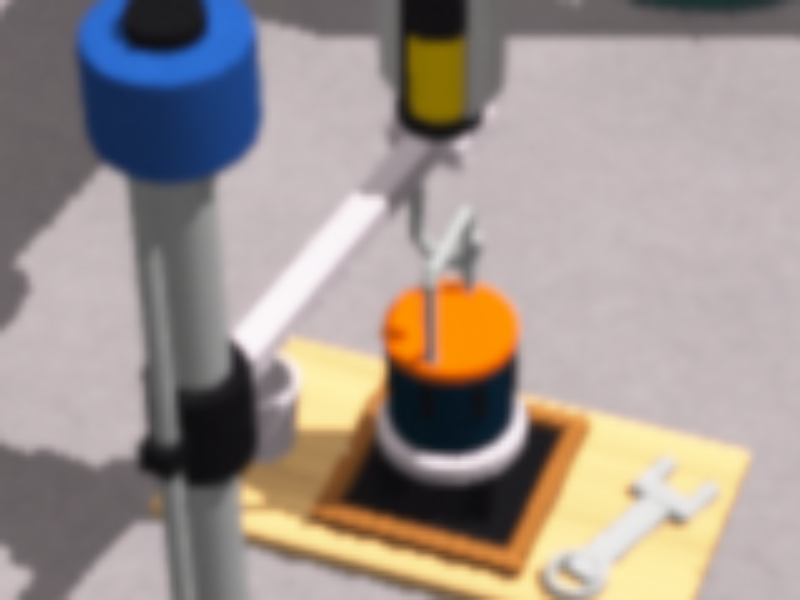

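The shank and nose now straddle the bar, with the throat up against it at (450,245). The upward force dropped from 9.3 to 6.6 N at throat z=0.172, as expected for contact. I'll ease up until the loop carries most of the spring's pull.

```bash
python3 -m creep '[{"gripper":-1,"dp":[0,0,0.2],"rotation":[0,0,0]},{"gripper":-1,"dp":[0,0,0.15],"rotation":[0,0,0]},{"gripper":-1,"dp":[0,0,0.1],"rotation":[0,0,0]},{"gripper":-1,"dp":[0,0,0.05],"rotation":[0,0,0]},{"gripper":-1,"dp":[0,0,0.05],"rotation":[0,0,0]},{"gripper":-1,"dp":[0,0,0.05],"rotation":[0,0,0]},{"gripper":-1,"dp":[0,0,0.05],"rotation":[0,0,0]},{"gripper":-1,"dp":[0,0,0.05],"rotation":[0,0,0]},{"gripper":-1,"dp":[0,0,0.05],"rotation":[0,0,0]},{"gripper":-1,"dp":[0,0,0.05],"rotation":[0,0,0]}]'
python3 - <<'E'
from h import *
st()
E
```

```text
time: 17.9
tool_pos: [0.5445, -0.0048, 0.267]
eef_rot: [-180.0, 2.3, 168.9]
contact_force: [-2.4, 0.4, 5.7]
grip_width: 0.0324
t 17.9 p [ 0.5445 -0.0048  0.267 ] rpy [-179.99    2.27  168.88] F [-2.38  0.41  5.7 ] w 0.0324
```

The tool height no longer changes, so the hook is on the bar. A bit further.

```bash
python3 -m creep '[{"gripper":-1,"dp":[0,0,0.05],"rotation":[0,0,0]},{"gripper":-1,"dp":[0,0,0],"rotation":[0,0,0]},{"gripper":-1,"dp":[0,0,-0.05],"rotation":[0,0,0]},{"gripper":-1,"dp":[0,0,-0.1],"rotation":[0,0,0]},{"gripper":-1,"dp":[0,0,-0.1],"rotation":[0,0,0]},{"gripper":-1,"dp":[0,0,-0.1],"rotation":[0,0,0]},{"gripper":-1,"dp":[0,0,-0.1],"rotation":[0,0,0]},{"gripper":-1,"dp":[0,0,-0.1],"rotation":[0,0,0]},{"gripper":-1,"dp":[0,0,-0.1],"rotation":[0,0,0]},{"gripper":-1,"dp":[0,0,-0.1],"rotation":[0,0,0]}]'
python3 - <<'E'
from h import *
st()
E
```

```text
time: 19.15
tool_pos: [0.5444, -0.0049, 0.2675]
eef_rot: [-180.0, 2.2, 168.9]
contact_force: [1.5, -0.7, -2.6]
grip_width: 0.0326
t 19.15 p [ 0.5444 -0.0049  0.2675] rpy [-179.98    2.23  168.88] F [ 1.5  -0.72 -2.6 ] w 0.0326
```

The loop now carries about 11 N: the spring's 8.6 N plus a 2.6 N upward pull from the arm. That is below the trimmer's weight. Releasing in place.

```bash
python3 -m creep '[{"gripper":-1,"dp":[0,0,-0.05],"rotation":[0,0,0]},{"gripper":-1,"dp":[0,0,0],"rotation":[0,0,0]},{"gripper":-0.3,"dp":[0,0,0],"rotation":[0,0,0]},{"gripper":0.2,"dp":[0,0,0],"rotation":[0,0,0]},{"gripper":1,"dp":[0,0,0],"rotation":[0,0,0]},{"gripper":1,"dp":[0,0,0],"rotation":[0,0,0]},{"gripper":1,"dp":[0,0,0],"rotation":[0,0,0]},{"gripper":1,"dp":[0,0,0],"rotation":[0,0,0]},{"gripper":1,"dp":[0,0,0],"rotation":[0,0,0]},{"gripper":1,"dp":[0,0,0],"rotation":[0,0,0]}]'
python3 - <<'E'
from h import *
s=st(); p=cams.snapshot('scene')
for l in ['hook_grip','hook_throat','trimmer_top']:
    print(l,[(np.round(d['xyz'],3),round(d['score'],2)) for d in spotter.spot_point(p,l)[:2]])
p=cams.snapshot('wrist'); cv2.imwrite('pics/w6.png',p['color'])
E
```

```text
time: 20.4
tool_pos: [0.5444, -0.0049, 0.2675]
eef_rot: [-180.0, 2.2, 168.9]
contact_force: [0.7, 0.8, 0.1]
grip_width: 0.0939
t 20.4 p [ 0.5444 -0.0049  0.2675] rpy [-179.98    2.23  168.88] F [0.66 0.8  0.13] w 0.0939
hook_grip [(array([ 0.546, -0.008,  0.29 ]), 0.75)]
hook_throat [(array([ 0.546, -0.005,  0.173]), 0.73)]
trimmer_top [(array([ 0.544, -0.006,  0.12 ]), 0.88)]
```

View pics/w6.png

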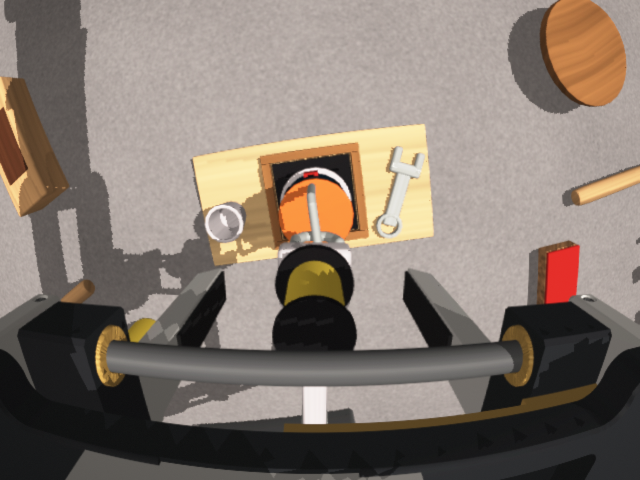

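The fingers are wide open on both sides of the handle at (315,300). The hook holds on the loop and the force is about 0. I'll rise straight up, stand clear and check.

```bash
python3 -m creep '[{"gripper":1,"dp":[0,0,-1],"rotation":[0,0,0]},{"gripper":1,"dp":[0,0,-2.5],"rotation":[0,0,0]},{"gripper":1,"dp":[0,0,-4.5],"rotation":[0,0,0]},{"gripper":1,"dp":[0,0,-7],"rotation":[0,0,0]},{"gripper":1,"dp":[0,0,-9.5],"rotation":[0,0,0]},{"gripper":1,"dp":[0,0,-12],"rotation":[0,0,0]},{"gripper":1,"dp":[0,0,-14],"rotation":[0,0,0]},{"gripper":1,"dp":[2,0,-15],"rotation":[0,0,0]},{"gripper":1,"dp":[4,0,-15],"rotation":[0,0,0]},{"gripper":1,"dp":[4,0,-15],"rotation":[0,0,0]}]'
python3 - <<'E'
from h import *
s=st(); p=cams.snapshot('scene'); cv2.imwrite('pics/s7.png',cv2.resize(p['color'][180:330,200:400],None,fx=4,fy=4))
for l in ['hook_grip','hook_throat','trimmer_top']:
    print(l,[(np.round(d['xyz'],3),round(d['score'],2)) for d in spotter.spot_point(p,l)[:2]])
E
```

```text
time: 21.9
tool_pos: [0.4988, 0.0042, 0.4184]
eef_rot: [180.0, 2.5, 168.9]
contact_force: [0.8, 0.1, 0.2]
grip_width: 0.0937
t 21.9 p [0.4988 0.0042 0.4184] rpy [179.99   2.47 168.9 ] F [0.75 0.14 0.23] w 0.0937
hook_grip [(array([ 0.544, -0.005,  0.287]), 0.66)]
hook_throat [(array([ 0.545, -0.005,  0.175]), 0.75)]
trimmer_top [(array([ 0.54 , -0.002,  0.118]), 0.73), (array([ 0.546, -0.002,  0.011]), 0.38)]
```

View pics/s7.png

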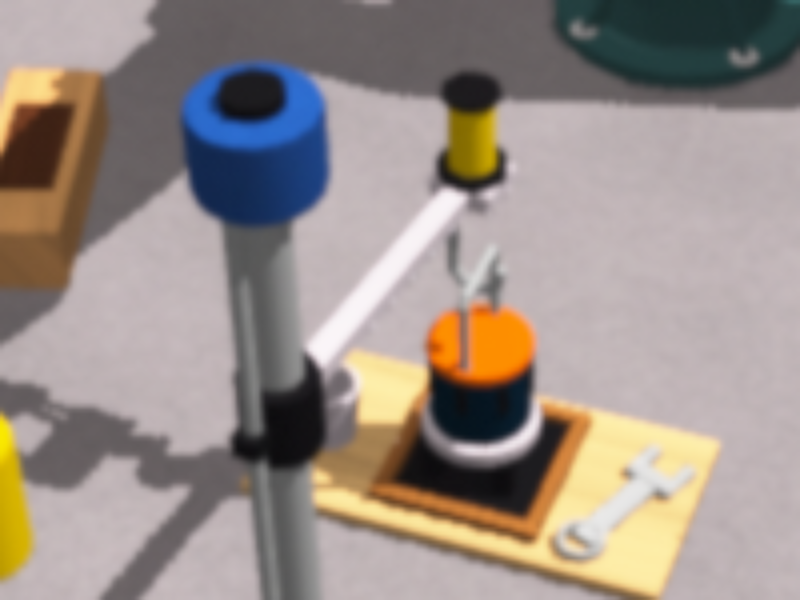

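The hook holds the loop at (480,275), the trimmer stands upright in its dock, and the gripper is clear. Handing in.

```bash
python3 -c "
from bench import r
print(r.job_done())"
```

```text
the job is handed in; nothing more can be done
None
```

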